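# Draw a drying board from the magazine and stand the primed doll on it

## Robot

A 6-joint arm with a two-finger parallel gripper is mounted at the origin on the work surface. World frame = base frame: x ahead of the robot, y to its left, z up, the work surface at z = 0. Lengths are in m, angles in degrees, forces in N, time in s.
With the tool pointing down it reaches from about 0.275 to 0.775 m from the base axis. Payload 14.6 kg.
Tool frame: the origin (TCP) lies midway between the tips of the shut fingers; the grasp point (between the pads) lies 19 mm behind it; z points along the fingers, y is the line along which they close (so a half turn about z gives the same grasp; the last joint's range is limited). The gripper opens to 85 mm and grips with 20 to 120 N. Pads are 22 mm wide; open, the fingers measure 114 mm over their backs; the gripper's body (76 mm by 85 mm) begins 54 mm behind the grasp point. The pads swing forward as they close: fully open they stand 13 mm farther back than shut.
Start: joints at [-83.612, 15.075, -2.767, 72.158, 0, 81.102], TCP at [0.138, -0.506, 0.231] pointing down, gripper open.
Joint ranges: [-151.79, 151.79], [-50.71, 97.33], [-67.44, 78.34], [-121.81, 120.89], [-77.56, 73.72], [-180, 180]. Speed limits (degrees/s): [108.29, 108.29, 147.25, 159.86, 180, 180].

## Interface

Orientations are given as [roll, pitch, yaw] about the fixed x, y, z axes, in that order (R = Rz(yaw) Ry(pitch) Rx(roll)).
In Python, from plant import readout, snapshot, order, spot_in, silhouettes, pinpoint gives the robot as it stands. The module is installed in compiled form; this text tells all that it offers.
- The arm moves only by the shell command python3 -m creep 'ROWS' [FORCE]. ROWS is JSON, a list that holds one entry, the list of rows, each a list of 5 numbers: the gripper command: -1 is shut, 1 is fully open, values between are in proportion, then the shift along the tool's x, y, z in mm, then the turn about the tool's z in degrees. In form: [[[gripper, x, y, z, twist], ...]]. A call has 1 to 20 rows; each row shifts and turns the commanded pose from where the row before left it, along the tool's axes as they then stand; what a row does not reach is not made up. A row lasts 1/10 s, in which the tool goes at most 50 mm and 8.59 degrees, less where a joint would pass 70% of its speed; a pose out of reach is approached as far as the arm can. A call is refused whole if a number of a shift passes 50 or a number of a turn 8.59, either way. A call with a gripper value outside its range is refused whole. The fingers move at their own pace and stop on an object; FORCE is the grip in N (left out, the last holds). Time passes only in rows, so rows that do not move let the fingers close. It gives the time, the measured TCP pose, the force, the opening and the grip force at its end, in the units of the state.
- readout.state(): the state, without advancing time (a new reading comes with each control period).
- snapshot(name): name is "scene" or "top" or "wrist"; returns a dict with "image" (400x640x3 uint8, red, green, blue), "intrinsics" (3x3 intrinsics, pixels), "R" (3x3) and "t" (3): a world point X has camera coordinates R X + t. Camera axes: x right, y down, z forward; pixel columns grow to the right and rows downward; lengths in m; the calibration is good to about 2 mm. The wrist camera is an equidistant fisheye: a pixel r from the principal point sees the ray r / f radians off the axis. A picture is of the moment at which its call begins. There is no depth.
- order.finish_job(): hands the job in; it is judged then, once.
Trained networks look in a picture, given as the dict that the camera call returned (one of the last four; its "shot" number tells which), for a name from the list of things; names that differ only in an ending like _2 or _b are one class to them, and where a whole thing is asked for, a point or a joint stands for the part that bears it (a point fixed in the world has none). Each returns a list of dicts, best first, with "p" (0 to 1); they miss things now and then, are a little off and sometimes report something else, mostly with a low value. They report only what shows in the picture. A call takes as long as a camera call. They do not tell look-alikes from the thing itself.
- spot_in(thing, picture): "centre" ([x, y, z] in m, in world coordinates, good to about 4 mm: the middle of the surface that is visible of it).
- silhouettes(thing, picture): "region" (400x640 bool, what is visible of it).
- pinpoint(thing, picture): "centre" ([x, y, z] in m, in world coordinates, good to about 4 mm: a listed point, or the origin of a listed thing).
The state is a dict: "time": time; "qpos": joint angles; "dq": joint speeds; "joint_efforts": joint torques, N m; "ee_pos": TCP position; "ee_rot": TCP orientation; "ft_force": force on the tool from outside, world axes, zero at the start; "torque": the same for the moment, N m; "finger_gap": finger opening in m; "finger_force": force on a finger pad.
Only numpy, scipy, OpenCV 4.12 (cv2) and the standard library are available. Lean on these libraries where they do the work, as an engineer would, in place of code of your own. Each camera call takes 0.05 s, during which the arm holds its last target. There are 200 camera calls.

## Task

Hook the lowest board by its finger slot and draw it straight out from under the stack until its front end lies against the stop strip, leaving the other boards in the magazine. Then take the doll with a head from the tray and set it down gently, upright, in the middle of the board's plain part, with the board still against the strip. Do not disturb anything else.

Things in the scene. Friction and masses are not known exactly. Their poses are not given: they have to be found in the camera images.
- magazine: Open-topped, floorless magazine of brown wood fixed to the bench, 198 x 126 x 66 mm high (110 mm wide inside), steel feet sticking out 22 mm on both sides. Five boards lie in it on one another, the lowest on the bench. Origin: on the bench, midway across, under the outer face of its front wall (the gate). -x is the way boards come out, z up.
- gate (a point): Middle of the gate's lower edge, 15 mm above the bench, on its outer face (gate 6 mm thick). Only the lowest board (10 mm thick) passes below it; the others are held back and drop when it has gone. Sliding the lowest board out takes some 2 to 8 N.
- board: The lowest board of the magazine: bare light wood, 180 x 104 x 10 mm, about 110 g, lying on the bench, its front 60 to 72 mm already sticking out under the gate. Origin: centre of its underside; -x points to its front end (the way out), z up. It has one through slot near the front end (see board_slot).
- board_slot (a point): Centre of the board's finger slot, at its top face: a rectangular through hole 36 mm along the board and 50 mm across it; a bar of 14 mm of wood is left between the slot and the front end. The slot centre lies 32 mm behind the front end. The slot lies outside the magazine at the start.
- board_front (a point): Middle of the board's front end, at its underside.
- board_pad (a point): Middle of the plain part of the board behind the slot, on its top face (115 mm behind the front end, on the centre line); the plain part is 130 x 104 mm.
- stop: Dark wooden stop strip fixed across the way out, 130 mm long (across) x 18 x 12 mm high. Origin: on the bench, in the middle of the face that looks to the magazine; axes as the magazine's (+x towards the magazine). It lies 192 to 220 mm in front of the gate, so a board lying against it is clear of the magazine.
- doll: The doll to be dried, the only one with a head: plaster-white, pear-shaped body 54 mm across below, narrow neck (32 mm across, 52 mm up), round head 42 mm across from 62 to 74 mm up, 87 mm high in all, flat foot 40 mm across, about 70 g. Origin: centre of its foot. Stands in the tray, its foot 4 mm above the bench.
- doll_head (a point): Middle of the doll's head, 68 mm above its foot, where it can be gripped (42 mm across, any direction).
- tray: Cardboard tray fixed on the bench, 240 x 190 mm, floor 4 mm thick, rim 22 mm high, holding the three dolls. Origin: centre of its underside.
- egg: Headless egg-shaped white doll blank in the tray, 60 mm across, 64 mm high. Origin: centre of its foot. Leave alone.
- bun: Low bun-shaped white doll blank in the tray, 64 mm across, 43 mm high. Origin: centre of its foot. Leave alone.
- jar: Closed glass jar beside the way out, 44 mm across, 60 mm high. Origin: centre of its foot.
- brush: Paint brush lying beside the magazine on its far side, 170 mm long. Origin: at its middle.
- block: Cork sanding block beside the magazine on the robot's side, 75 x 45 x 28 mm. Origin: centre of its underside.
- spare1: Board 2 from below in the magazine, same shape as the lowest, its underside 10 mm above the bench at first. Origin: centre of its underside, 98 mm inside the gate's outer face. Must stay in the magazine.
- spare2: Board 3 from below in the magazine, same shape as the lowest, its underside 20 mm above the bench at first. Origin: centre of its underside, 98 mm inside the gate's outer face. Must stay in the magazine.
- spare3: Board 4 from below in the magazine, same shape as the lowest, its underside 30 mm above the bench at first. Origin: centre of its underside, 98 mm inside the gate's outer face. Must stay in the magazine.
- spare4: Board 5 from below in the magazine, same shape as the lowest, its underside 40 mm above the bench at first. Origin: centre of its underside, 98 mm inside the gate's outer face. Must stay in the magazine.
Mind the look-alikes: they are no part of the job. Leave any green look-alike of the board alone.

How it is judged:
By the outcome, as a careful person would: the job done as asked, in the order asked, and still so for the second after the job is handed in, with the robot touching nothing.
It also fails if it takes over 58 s, if anything falls off the work surface, if the arm or the gripper's body presses on something with over 40 N, if the wrist force passes 120 N, or if a joint passes its speed limit or range.

## Working session

There is one attempt and no reset: what is moved stays moved. The work goes in short steps, Python scripts to look and compute and a shell command to move; the robot and the scene stay as the last step left them, time stands still between calls to the robot, and variables do not carry over. Pictures are saved under pics/ and viewed, at most 11 in all, crops included, and the job is handed in when it is done.

```bash
mkdir -p pics
python3 - <<'E'
from plant import *
import cv2,numpy as np
s=readout.state();print(s['time'],s['ee_pos'],s['ee_rot'],s['finger_gap'])
for n in ['top','scene']:
    p=snapshot(n);cv2.imwrite(f'pics/{n}0.png',p['image'][:,:,::-1])
    for t in ['magazine','gate','board','board_slot','board_front','board_pad','stop','doll','doll_head','tray','egg','bun','jar','brush','block']:
        print(n,t,[(np.round(d['centre'],3).tolist(),round(d['p'],2)) for d in pinpoint(t,p)[:3]])
E
```

```text
0.0 [ 0.13837636 -0.50617814  0.23084528] [-1.79942507e+02 -9.74109213e-03  1.52846875e+01] 0.08514086138789435
top magazine [([0.504, 0.166, -0.003], 0.71), ([0.486, -0.27, 0.069], 0.32)]
top gate [([0.511, 0.171, 0.018], 0.9), ([0.496, 0.219, 0.012], 0.46), ([0.507, 0.163, 0.0], 0.37)]
top board [([0.779, 0.073, -0.002], 0.97), ([0.502, 0.189, -0.0], 0.78), ([0.258, 0.371, -0.0], 0.7)]
top board_slot [([0.731, 0.113, 0.012], 0.92), ([0.512, 0.141, 0.011], 0.79), ([0.216, 0.321, 0.008], 0.56)]
top board_front [([0.198, 0.296, 0.001], 0.95), ([0.521, 0.11, -0.001], 0.83), ([0.708, 0.127, -0.001], 0.57)]
top board_pad [([0.497, 0.217, 0.008], 0.89), ([0.799, 0.047, 0.007], 0.87), ([0.27, 0.387, 0.013], 0.8)]
top stop [([0.544, -0.024, 0.0], 0.71)]
top doll [([0.484, -0.265, 0.006], 0.5), ([0.501, 0.193, -0.005], 0.32)]
top doll_head [([0.489, -0.267, 0.07], 0.62)]
top tray [([0.483, -0.307, -0.002], 0.95), ([0.51, 0.168, 0.018], 0.56)]
top egg [([0.408, -0.333, 0.0], 0.57), ([0.548, -0.026, 0.001], 0.47)]
top bun [([0.539, -0.36, 0.004], 0.59), ([0.502, 0.191, 0.002], 0.52)]
top jar [
[... 294 characters left out ...]
([0.512, 0.136, 0.009], 0.71), ([0.214, 0.321, 0.01], 0.67), ([0.734, 0.104, 0.01], 0.62)]
scene board_front [([0.517, 0.108, 0.002], 0.95), ([0.196, 0.297, 0.004], 0.9), ([0.711, 0.127, 0.0], 0.58)]
scene board_pad [([0.5, 0.22, 0.009], 0.95), ([0.275, 0.386, 0.011], 0.56)]
scene stop [([0.547, -0.024, -0.002], 0.8)]
scene doll [([0.485, -0.268, 0.002], 0.56)]
scene doll_head [([0.488, -0.269, 0.07], 0.79)]
scene tray [([0.484, -0.307, -0.002], 0.68)]
scene egg [([0.406, -0.334, 0.002], 0.75)]
scene bun [([0.536, -0.359, 0.004], 0.89), ([0.51, 0.162, 0.001], 0.4)]
scene jar [([0.638, 0.177, 0.001], 0.57)]
scene brush [([0.629, 0.307, 0.003], 0.93)]
scene block [([0.36, 0.167, 0.001], 0.94)]
```

View pics/top0.png

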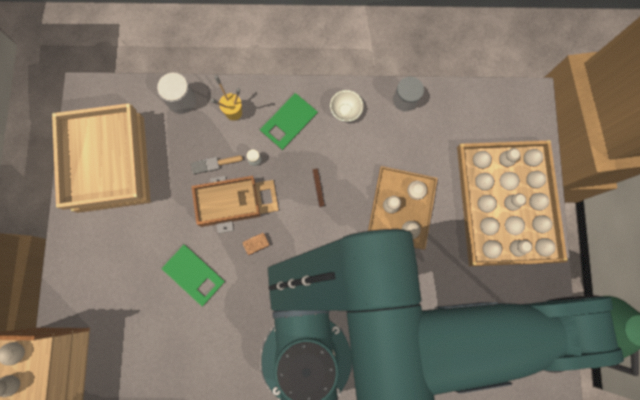

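View pics/scene0.png

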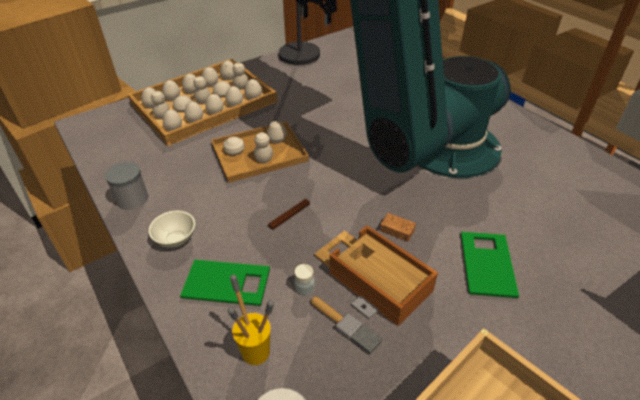

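The top view shows the magazine at about (228,200), with the light board sticking out at (266,195). The stop strip is at (319,188) and the headed doll is in the tray at (393,204). The networks agree on these; the green look-alikes at (290,120) and (193,275) are to be ignored. The pull direction is about -79.6°, so I turn the tool to yaw of about 100.4 and fly over the slot.

```bash
python3 -m creep '[[[-1,0,0,0,-8.5],[-1,0,0,0,-8.5],[-1,0,0,0,-8.5],[-1,0,0,0,-8.5],[-1,0,0,0,-8.5],[-1,0,0,0,-8.5],[-1,0,0,0,-8.5],[-1,0,0,0,-8.5],[-1,0,0,0,-8.5],[-1,0,0,0,-8.5]]]' 40
python3 -m creep '[[[-1,10,8,0,0],[-1,20,18,0,0],[-1,28,24,0,0],[-1,28,24,0,0],[-1,28,24,0,0],[-1,28,24,0,0],[-1,28,24,0,0],[-1,28,24,0,0],[-1,28,24,0,0],[-1,28,24,0,0],[-1,28,24,0,0],[-1,28,24,0,0],[-1,28,24,0,0],[-1,28,24,0,0],[-1,28,24,0,0],[-1,28,24,0,0],[-1,28,24,0,0],[-1,28,24,0,0],[-1,28,24,0,0],[-1,28,24,0,0]]]'
python3 -m creep '[[[-1,20,15,0,0],[-1,10,10,0,0],[-1,0,0,0,0],[-1,0,0,0,0]]]'
cat > look.py <<'E'
from plant import *
import cv2,numpy as np,sys
def look(views,things,name,k=2):
    s=readout.state();print(s['time'],s['ee_pos'].round(4),s['ee_rot'].round(2),s['finger_gap'],s['ft_force'].round(1))
    for n in views:
        p=snapshot(n);cv2.imwrite(f'pics/{n}{name}.png',p['image'][:,:,::-1])
        for t in things:
            print(n,t,[(np.round(d['centre'],4).tolist(),round(d['p'],2)) for d in pinpoint(t,p)[:k]])
E
python3 - <<'E'
from look import *
look(['wrist','top','scene'],['gate','board','board_slot','board_front','board_pad','stop','doll','doll_head'],'1',3)
E
```

```text
time: 2.6
ee_pos: [0.1384, -0.5064, 0.2313]
ee_rot: [-180.0, -0.0, 100.6]
ft_force: [0.5, 0.6, -0.2]
finger_gap: -0.0002
finger_force: 0.0
time: 4.6
ee_pos: [0.4935, 0.1028, 0.2314]
ee_rot: [180.0, -0.0, 100.0]
ft_force: [0.1, 0.1, 0.5]
finger_gap: -0.0001
finger_force: 0.0
time: 5.0
ee_pos: [0.5124, 0.1343, 0.2313]
ee_rot: [-180.0, 0.0, 100.2]
ft_force: [1.1, 0.3, 0.8]
finger_gap: 0.0002
finger_force: 0.0
5.0 [0.5124 0.1343 0.2313] [-1.7997e+02  1.0000e-02  1.0019e+02] 0.00022110042483317017 [1.1 0.3 0.8]
wrist gate [([0.5076, 0.1642, 0.0118], 0.79)]
wrist board [([0.5031, 0.1988, 0.0032], 0.8), ([0.7762, 0.0673, -0.0001], 0.58)]
wrist board_slot [([0.5134, 0.1354, 0.01], 0.95), ([0.7348, 0.1058, 0.0145], 0.79), ([0.2179, 0.3172, 0.0114], 0.63)]
wrist board_front [([0.1961, 0.2976, -0.0013], 0.87), ([0.7081, 0.1274, 0.0027], 0.8), ([0.5165, 0.1101, 0.0059], 0.74)]
wrist board_pad [([0.5014, 0.2198, 0.0137], 0.9), ([0.7965, 0.0491, 0.0098], 0.71)]
wrist stop []
wrist doll []
wrist doll_head []
top gate []
top board [([0.7766, 0.0726, 0.0], 0.97), ([0.2602, 0.3692, 0.0006], 0.64)]
top
[... 383 characters left out ...]
47)]
scene gate []
scene board [([0.7787, 0.0668, 0.0004], 0.91), ([0.256, 0.363, -0.0013], 0.6), ([0.5046, 0.1948, 0.0045], 0.57)]
scene board_slot [([0.7352, 0.1081, 0.0139], 0.98), ([0.5118, 0.1376, 0.0121], 0.84), ([0.2147, 0.3228, 0.0105], 0.68)]
scene board_front [([0.1974, 0.2973, -0.001], 0.7), ([0.7126, 0.1275, 0.0026], 0.67), ([0.5177, 0.105, 0.0019], 0.62)]
scene board_pad [([0.2724, 0.3872, 0.0111], 0.84), ([0.7965, 0.0505, 0.0156], 0.72), ([0.4962, 0.2184, 0.0087], 0.68)]
scene stop [([0.5478, -0.024, -0.0027], 0.93), ([0.3566, 0.1628, 0.0], 0.72), ([0.6283, 0.3022, 0.0019], 0.49)]
scene doll [([0.4857, -0.2696, 0.0046], 0.87)]
scene doll_head [([0.4854, -0.2726, 0.0707], 0.67)]
```

View pics/wrist1.png

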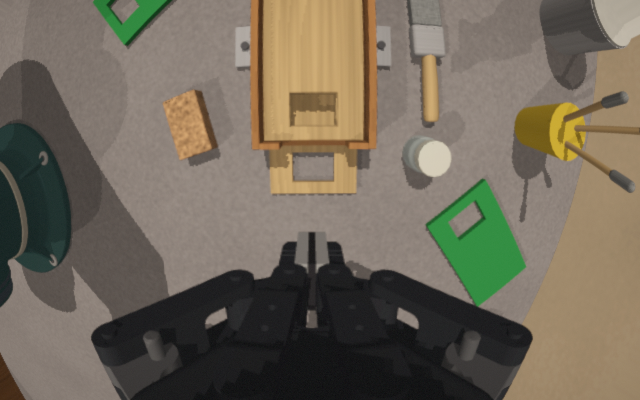

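Run:
```python
from look import *
# stop and board axis from silhouettes
p=snapshot('top')
def back(px,z,p):
    K,R,t=map(np.asarray,(p['intrinsics'],p['R'],p['t']))
    d=np.c_[px,np.ones(len(px))]@np.linalg.inv(K).T@R; c=-R.T@t
    return c+d*((z-c[2])/d[:,2])[:,None]
for th,z in [('stop',.012)]:
  for n in ['top','scene']:
    p=snapshot(n)
    for d in silhouettes(th,p)[:1]:
        ys,xs=np.nonzero(d['region']);X=back(np.c_[xs,ys].astype(float),z,p)[:,:2]
        (c,sz,a)=cv2.minAreaRect(X.astype(np.float32)*1000);w,V=np.linalg.eigh(np.cov(X.T))
        print(n,th,d['p'],len(xs),c,sz,a,'long axis deg',np.degrees(np.arctan2(V[1,1],V[0,1])))
```

```text
top stop 0.6 177 (545.7057495117188, -33.341773986816406) (124.14766693115234, 17.46265411376953) 9.515018463134766 long axis deg -169.67226153423655
scene stop 0.72 390 (549.8715209960938, -24.080530166625977) (134.26678466796875, 29.224018096923828) 9.643720626831055 long axis deg -168.98955909616515
```

The wrist view shows the board nose, with its front edge from (271,194) to (356,192). The slot spans about (293–334, 149–182), below the gate lip at row 147. I'll back-project these corners.

Run:
```python
from look import *
p=snapshot('wrist');K,R,t=map(np.asarray,(p['intrinsics'],p['R'],p['t']))
def fb(px,z):
    u=np.array([(px[0]-K[0,2])/K[0,0],(px[1]-K[1,2])/K[1,1]]);th=np.hypot(*u)
    d=np.r_[u/th*np.sin(th),np.cos(th)]@R;c=-R.T@t
    return (c+d*(z-c[2])/d[2])[:2].round(4)
for n,q in dict(FL=(271,194),FR=(356,192),sFL=(293,182),sFR=(334,181),sBL=(293,149),sBR=(334,148)).items(): print(n,fb(q,.01))
g=cv2.resize(p['image'][125:210,250:375],None,fx=6,fy=6,interpolation=cv2.INTER_CUBIC)
cv2.imwrite('pics/crop.png',g[:,:,::-1])
```

```text
FL [0.4689 0.0958]
FR [0.5705 0.1169]
sFL [0.493  0.1154]
sFR [0.5413 0.1254]
sBL [0.4863 0.1547]
sBR [0.5336 0.1645]
```

View pics/crop.png

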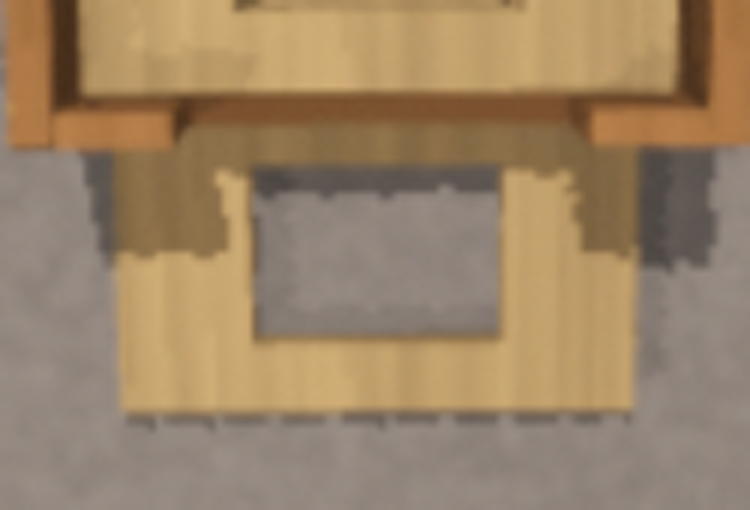

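```bash
python3 -m creep '[[[-1,3,1.5,10,0],[-1,0,0,25,0],[-1,0,0,30,0],[-1,0,0,30,0],[-1,0,0,30,0],[-1,0,0,30,0],[-1,0,0,25,0],[-1,0,0,15,0],[-1,0,0,5,0],[-1,0,0,0,0],[-1,0,0,0,0]]]' 40
python3 - <<'E'
from look import *
look(['wrist','scene'],['board_slot','board_front','stop'],'2',3)
E
```

```text
time: 7.75
ee_pos: [0.5143, 0.1381, 0.0319]
ee_rot: [179.9, 0.0, 100.3]
ft_force: [0.3, -1.0, 0.4]
finger_gap: 0.0001
finger_force: 0.0
7.75 [0.5143 0.1381 0.0319] [179.95   0.   100.29] 6.306598278973392e-05 [ 0.3 -1.   0.4]
wrist board_slot [([0.733, 0.1028, 0.0128], 0.82), ([0.5069, 0.1703, -0.0017], 0.6), ([0.5003, 0.1968, 0.0042], 0.43)]
wrist board_front [([0.7082, 0.1308, 0.0017], 0.89), ([0.5001, 0.1974, 0.0041], 0.19)]
wrist stop []
scene board_slot [([0.7373, 0.1066, 0.0113], 0.68), ([0.2145, 0.3228, 0.0101], 0.59), ([0.5116, 0.1391, 0.0106], 0.58)]
scene board_front [([0.5207, 0.1071, 0.0033], 0.69), ([0.1956, 0.2989, 0.0018], 0.69), ([0.7132, 0.1294, 0.0017], 0.64)]
scene stop [([0.5484, -0.0242, -0.0026], 0.81), ([0.5356, -0.3577, 0.0069], 0.49)]
```

View pics/wrist2.png

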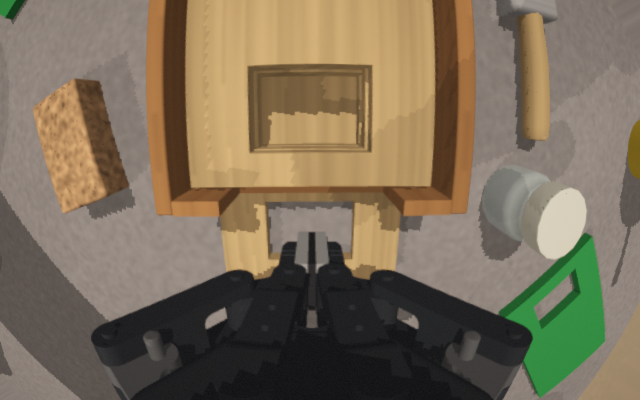

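The fingers at (312,245) are centred across the slot (270–353). I'll lower into it and check the force.

```bash
python3 -m creep '[[[-1,0,0,8,0],[-1,0,0,8,0],[-1,0,0,6,0],[-1,0,0,5,0],[-1,0,0,0,0],[-1,0,0,0,0]]]'
python3 -m creep '[[[-1,-4,0,0,0],[-1,-4,0,0,0],[-1,-4,0,0,0],[-1,-4,0,0,0],[-1,-4,0,0,0],[-1,0,0,0,0]]]'
```

```text
time: 8.75
ee_pos: [0.5139, 0.138, 0.0042]
ee_rot: [-180.0, -0.0, 100.3]
ft_force: [-0.3, -0.4, -0.3]
finger_gap: 0.0001
finger_force: 0.0
time: 9.35
ee_pos: [0.5176, 0.1181, 0.0045]
ee_rot: [180.0, -0.1, 100.3]
ft_force: [-0.4, 3.0, 1.8]
finger_gap: -0.0001
finger_force: 1.4
```

Hooked: about 3 N of resistance. I'll keep drawing.

```bash
python3 -m creep '[[[-1,-6,0,0,0],[-1,-6,0,0,0],[-1,-6,0,0,0],[-1,-6,0,0,0],[-1,-6,0,0,0],[-1,-6,0,0,0],[-1,-6,0,0,0],[-1,-6,0,0,0],[-1,-6,0,0,0],[-1,-6,0,0,0],[-1,-6,0,0,0],[-1,-6,0,0,0],[-1,-6,0,0,0],[-1,-6,0,0,0],[-1,-6,0,0,0],[-1,-6,0,0,0],[-1,-4,0,0,0],[-1,0,0,0,0]]]'
python3 - <<'E'
from look import *
look(['scene'],['board','board_slot','board_front','board_pad','stop'],'3',3)
E
```

```text
time: 11.15
ee_pos: [0.5354, 0.0192, 0.0042]
ee_rot: [-180.0, 0.0, 100.2]
ft_force: [1.0, -0.2, -0.0]
finger_gap: 0.0
finger_force: 0.0
11.15 [0.5354 0.0192 0.0042] [-1.8000e+02  3.0000e-02  1.0025e+02] 1.7340271801767962e-05 [ 1.  -0.2 -0. ]
scene board [([0.7798, 0.0655, -0.003], 0.9), ([0.5279, 0.084, 0.0016], 0.61), ([0.2558, 0.3639, -0.0017], 0.59)]
scene board_slot [([0.2182, 0.3199, 0.0127], 0.97), ([0.5335, 0.0261, 0.0133], 0.64), ([0.7346, 0.1074, 0.0114], 0.55)]
scene board_front [([0.7131, 0.1257, 0.0019], 0.88), ([0.3589, 0.1683, -0.0022], 0.63), ([0.5361, -0.0072, 0.003], 0.58)]
scene board_pad [([0.2738, 0.384, 0.0097], 0.94), ([0.5207, 0.1091, 0.0115], 0.84), ([0.7967, 0.0521, 0.0133], 0.71)]
scene stop [([0.5464, -0.0246, 0.0003], 0.77), ([0.6405, 0.1755, -0.0018], 0.45)]
```

View pics/scene3.png

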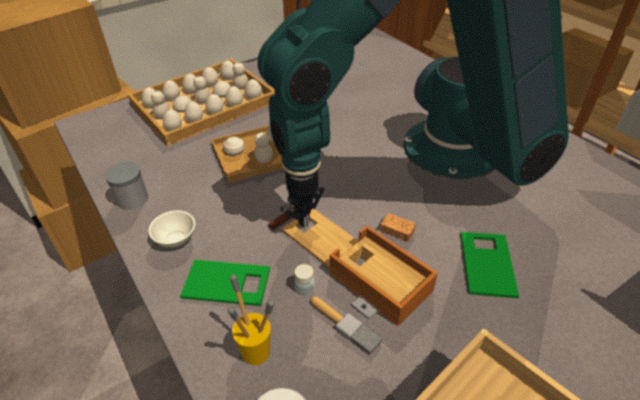

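The board is drawn out straight; about 18 mm is left to the strip. I'll creep to contact.

```bash
python3 -m creep '[[[-1,-2,0,0,0],[-1,-2,0,0,0],[-1,-2,0,0,0],[-1,-2,0,0,0],[-1,-2,0,0,0],[-1,-2,0,0,0],[-1,-2,0,0,0]]]'
python3 -m creep '[[[-1,-1,0,0,0],[-1,-1,0,0,0]]]'
python3 -m creep '[[[-1,-1,0,0,0],[-1,0,0,0,0]]]'
```

```text
time: 12.15
ee_pos: [0.5378, 0.006, 0.0043]
ee_rot: [-180.0, -0.0, 100.3]
ft_force: [0.0, 0.4, 0.3]
finger_gap: -0.0002
finger_force: 0.3
time: 12.35
ee_pos: [0.5382, 0.004, 0.0043]
ee_rot: [-180.0, 0.0, 100.3]
ft_force: [0.5, 0.9, -0.8]
finger_gap: 0.0004
finger_force: 0.3
time: 12.55
ee_pos: [0.5384, 0.003, 0.0043]
ee_rot: [180.0, 0.0, 100.3]
ft_force: [0.4, -0.0, 0.4]
finger_gap: 0.0002
finger_force: 0.0
```

```bash
for i in 1 2 3; do python3 -m creep '[[[-1,-1,0,0,0],[-1,0,0,0,0]]]' | egrep 'ee_pos|ft_'; done
```

```text
ee_pos: [0.5386, 0.0021, 0.0043]
ft_force: [0.7, -0.4, -0.6]
ee_pos: [0.5387, 0.0011, 0.0043]
ft_force: [0.2, 0.5, 0.9]
ee_pos: [0.5389, 0.0002, 0.0043]
ft_force: [0.2, 0.6, 0.3]
```

```bash
python3 -m creep '[[[-1,-1,0,0,0],[-1,0,0,0,0]]]' | egrep 'ee_pos|ft_'; python3 -m creep '[[[-1,-1,0,0,0],[-1,0,0,0,0]]]' | egrep 'ee_pos|ft_'
python3 - <<'E'
from look import *
look(['scene','top'],['board_front','stop'],'4',3)
p=snapshot('scene');g=cv2.resize(p['image'][185:285,240:360],None,fx=6,fy=6,interpolation=cv2.INTER_CUBIC)
cv2.imwrite('pics/crop4.png',g[:,:,::-1])
E
```

```text
ee_pos: [0.5389, -0.0, 0.0043]
ft_force: [-0.8, 6.9, 1.8]
ee_pos: [0.5389, -0.0001, 0.0043]
ft_force: [-1.1, 14.4, 3.0]
13.55 [ 5.389e-01 -1.000e-04  4.300e-03] [179.98  -0.22 100.35] 0.00021316184351052484 [-1.1 14.4  3. ]
scene board_front [([0.5431, -0.0266, 0.0018], 0.82), ([0.7129, 0.1283, 0.0023], 0.64), ([0.1986, 0.2986, -0.0007], 0.58)]
scene stop [([0.5471, -0.0249, -0.0007], 0.57)]
top board_front [([0.71, 0.1236, -0.0011], 0.91)]
top stop []
```

View pics/crop4.png

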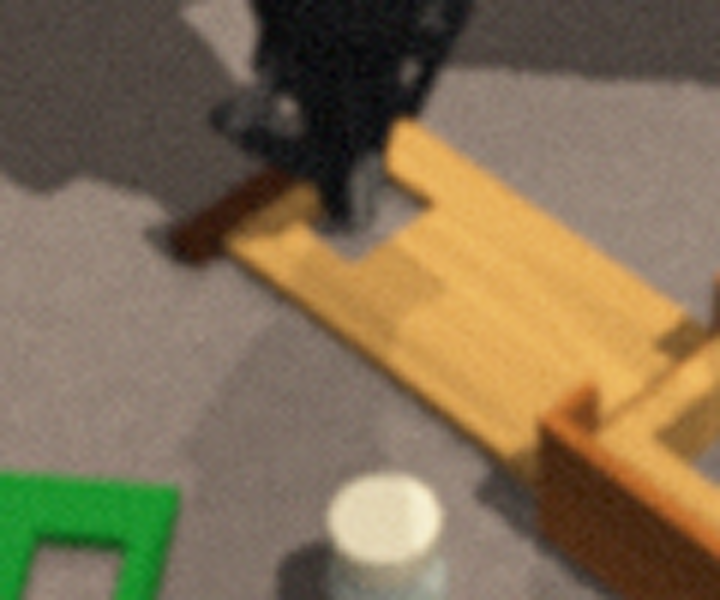

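Contact at 14 N, and the front edge at (230,240) in the crop is flush with the dark strip. I'll ease off, lift, and go to the doll.

```bash
python3 -m creep '[[[-1,2,0,0,0],[-1,3,0,0,0],[-1,3,0,0,0],[-1,0,0,0,0],[-1,0,0,-8,0],[-1,0,0,-15,0],[-1,0,0,-25,0],[-1,0,0,-40,0],[-1,0,0,-40,0],[-1,0,0,-40,0],[-1,0,0,-20,0],[-1,0,0,0,0]]]'
python3 - <<'E'
from look import *
look(['scene','top','wrist'],['board_front','board_pad','doll','doll_head','stop','egg','bun'],'5',3)
E
```

```text
time: 15.1
ee_pos: [0.539, 0.0058, 0.1957]
ee_rot: [179.7, 0.1, 100.3]
ft_force: [0.6, -1.0, -0.8]
finger_gap: 0.0001
finger_force: 0.0
15.1 [0.539  0.0058 0.1957] [1.7972e+02 1.0000e-01 1.0028e+02] 0.00012968562956919313 [ 0.6 -1.  -0.8]
scene board_front [([0.1947, 0.2962, 0.001], 0.9), ([0.713, 0.1273, 0.0004], 0.63), ([0.5419, -0.0241, 0.0017], 0.6)]
scene board_pad [([0.796, 0.0524, 0.0142], 0.88), ([0.5208, 0.091, 0.0089], 0.8), ([0.2752, 0.3877, 0.0107], 0.69)]
scene doll [([0.4851, -0.2681, 0.0028], 0.82)]
scene doll_head [([0.4853, -0.2692, 0.0681], 0.56)]
scene stop [([0.5462, -0.0235, -0.0018], 0.6)]
scene egg [([0.4076, -0.3286, 0.0024], 0.42)]
scene bun [([0.5401, -0.3572, 0.0083], 0.72)]
top board_front [([0.7081, 0.1239, 0.0005], 0.62)]
top board_pad [([0.3577, 0.1666, 0.0009], 0.71)]
top doll [([0.4831, -0.2655, 0.0046], 0.73)]
top doll_head [([0.4859, -0.2669, 0.0686], 0.67)]
top stop []
top egg [([0.4078, -0.3335, 0.0024], 0.59)]
top bun [([0.5416, -0.3615, 0.0042], 0.79)]
wrist board_front [([0.5417, -0.0248, 0.0076], 0.6)]
wrist board_pad [([0.5237, 0.0896, 0.0111], 0.92), ([0.7955, 0.0459, 0.0102], 0.74)]
wrist doll []
wrist doll_head []
wrist stop [([0.5441, -0.0271, -0.0021], 0.73)]
wrist egg []
wrist bun []
```

```bash
python3 -m creep '[[[0.7,-12,-5,0,0],[0.7,-25,-10,0,0],[0.7,-33,-13,0,0],[0.7,-33,-13,0,0],[0.7,-33,-13,0,0],[0.7,-33,-13,0,0],[0.7,-33,-13,0,0],[0.7,-30,-11,0,0],[0.7,-20,-7,0,0],[0.7,-7,-3,0,0],[0.7,0,0,0,0],[0.7,0,0,0,0],[0.7,0,0,0,0]]]' 30
python3 - <<'E'
from look import *
look(['scene','top','wrist'],['doll','doll_head'],'6',3)
E
```

```text
time: 17.6
ee_pos: [0.4848, -0.2658, 0.1924]
ee_rot: [180.0, -0.0, 100.3]
ft_force: [0.4, -0.1, 1.3]
finger_gap: 0.0726
finger_force: 0.0
17.6 [ 0.4848 -0.2658  0.1924] [180.    -0.   100.35] 0.07263393898904191 [ 0.4 -0.1  1.3]
scene doll [([0.4884, -0.271, 0.0028], 0.74)]
scene doll_head [([0.4849, -0.2705, 0.0678], 0.91)]
top doll []
top doll_head []
wrist doll []
wrist doll_head [([0.4868, -0.2729, 0.072], 0.89)]
```

View pics/wrist6.png

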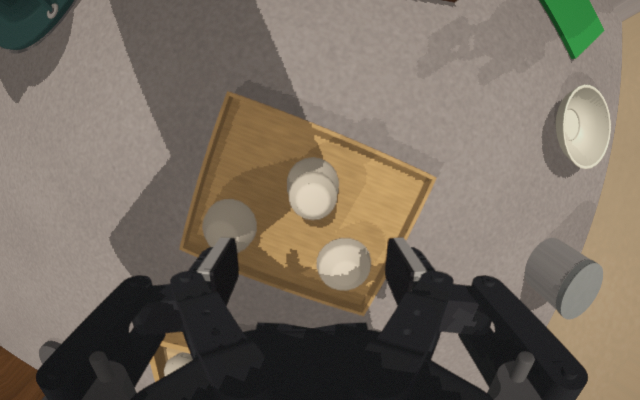

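The head is at (313,196), centred between the fingers (about column 312). The egg (230,225) and bun (343,263) are clear of both finger paths. I'll descend and grip.

```bash
python3 -m creep '[[[0.7,-3.5,1,10,0],[0.7,0,0,25,0],[0.7,0,0,30,0],[0.7,0,0,30,0],[0.7,0,0,25,0],[0.7,0,0,15,0],[0.7,0,0,8,0],[0.7,0,0,1,0],[0.7,0,0,0,0]]]' 30
python3 -m creep '[[[0.2,0,0,0,0],[0,0,0,0,0],[-0.2,0,0,0,0],[-0.4,0,0,0,0],[-0.6,0,0,0,0],[-1,0,0,0,0],[-1,0,0,0,0],[-1,0,0,0,0],[-1,0,0,0,0]]]' 30
```

```text
time: 18.95
ee_pos: [0.4865, -0.2702, 0.0486]
ee_rot: [180.0, 0.0, 100.3]
ft_force: [0.1, -0.7, 0.4]
finger_gap: 0.0724
finger_force: 0.0
time: 19.85
ee_pos: [0.4866, -0.2703, 0.0491]
ee_rot: [180.0, 0.1, 100.3]
ft_force: [-1.5, 0.2, 6.1]
finger_gap: 0.0405
finger_force: 29.7
```

```bash
python3 -m creep '[[[-1,0,0,-3,0],[-1,0,0,-5,0],[-1,0,0,-10,0],[-1,0,0,-15,0],[-1,0,0,-20,0],[-1,0,0,-25,0],[-1,0,0,-25,0],[-1,0,0,-10,0],[-1,0,0,0,0],[-1,0,0,0,0]]]'
python3 - <<'E'
from look import *
look(['scene','top'],['doll','doll_head'],'7',3)
p=snapshot('scene');g=cv2.resize(p['image'][90:230,190:370],None,fx=4,fy=4,interpolation=cv2.INTER_CUBIC)
cv2.imwrite('pics/crop7.png',g[:,:,::-1])
E
```

```text
time: 20.85
ee_pos: [0.486, -0.2698, 0.1606]
ee_rot: [-180.0, -0.0, 100.3]
ft_force: [-0.2, 0.4, -1.0]
finger_gap: 0.04
finger_force: 30.4
20.85 [ 0.486  -0.2698  0.1606] [-1.7997e+02 -3.0000e-02  1.0029e+02] 0.03996296420359154 [-0.2  0.4 -1. ]
scene doll [([0.4841, -0.2697, 0.1125], 0.91)]
scene doll_head [([0.4896, -0.271, 0.1793], 0.71), ([0.5085, 0.1688, 0.0167], 0.69), ([0.5072, 0.1612, -0.0006], 0.25)]
top doll [([0.5088, 0.1677, -0.0025], 0.34)]
top doll_head []
```

View pics/crop7.png

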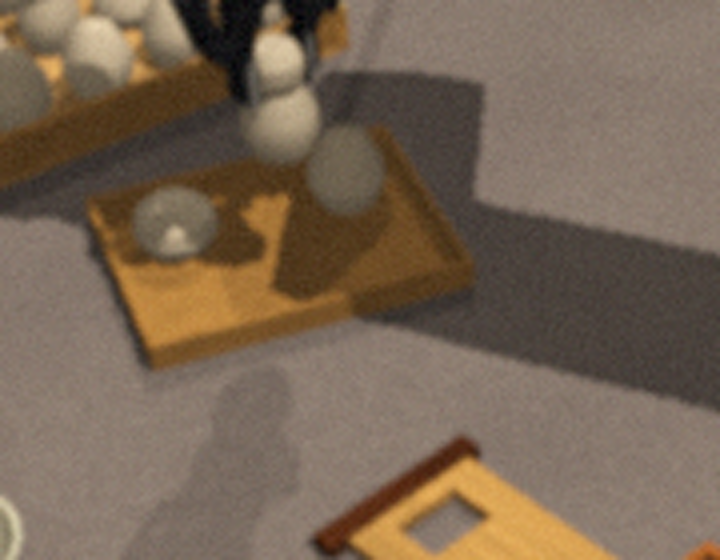

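The doll hangs upright in the fingers, at (280,90) in the crop, and the board at (430,500) is still flush with the strip. I'll carry it over the pad.

```bash
python3 -m creep '[[[-1,8,2.3,0,0],[-1,16,4.6,0,0],[-1,24,7,0,0],[-1,28,8,0,0],[-1,28,8,0,0],[-1,28,8,0,0],[-1,28,8,0,0],[-1,28,8,0,0],[-1,28,8,0,0],[-1,28,8,0,0],[-1,28,8,0,0],[-1,28,8,0,0],[-1,22,6,0,0],[-1,16,5,0,0],[-1,8,3,0,0],[-1,0,0,0,0],[-1,0,0,0,0],[-1,0,0,0,0]]]'
python3 - <<'E'
from look import *
look(['scene','wrist'],['doll','doll_head','board_pad','board_front','stop','board'],'8',3)
E
```

```text
time: 23.0
ee_pos: [0.5227, 0.0877, 0.1613]
ee_rot: [180.0, 0.0, 100.2]
ft_force: [0.0, -0.1, -1.5]
finger_gap: 0.0401
finger_force: 30.4
23.0 [0.5227 0.0877 0.1613] [1.8000e+02 1.0000e-02 1.0024e+02] 0.04005035816254212 [ 0.  -0.1 -1.5]
scene doll [([0.5213, 0.0865, 0.1152], 0.72)]
scene doll_head [([0.5237, 0.0899, 0.1822], 0.88)]
scene board_pad [([0.2766, 0.3887, 0.0105], 0.84), ([0.5219, 0.0886, 0.0084], 0.69), ([0.7951, 0.0504, 0.0129], 0.66)]
scene board_front [([0.1986, 0.2988, 0.0009], 0.9), ([0.5443, -0.0249, 0.0037], 0.84), ([0.7127, 0.1272, -0.0017], 0.61)]
scene stop [([0.5453, -0.025, 0.002], 0.66), ([0.4067, -0.3322, 0.0014], 0.49), ([0.5073, 0.1613, 0.0008], 0.26)]
scene board [([0.5271, 0.0652, -0.0027], 0.96), ([0.777, 0.0714, -0.003], 0.77), ([0.2557, 0.3614, -0.0033], 0.65)]
wrist doll [([0.5217, 0.0894, 0.1158], 0.9)]
wrist doll_head [([0.5217, 0.0839, 0.1817], 0.89), ([0.3554, 0.1679, -0.0047], 0.24)]
wrist board_pad [([0.522, 0.0893, 0.0126], 0.98), ([0.7977, 0.05, 0.0102], 0.57)]
wrist board_front []
wrist stop [([0.5224, 0.0852, 0.1153], 0.49)]
wrist board [([0.7774, 0.0664, -0.002], 0.56)]
```

View pics/wrist8.png

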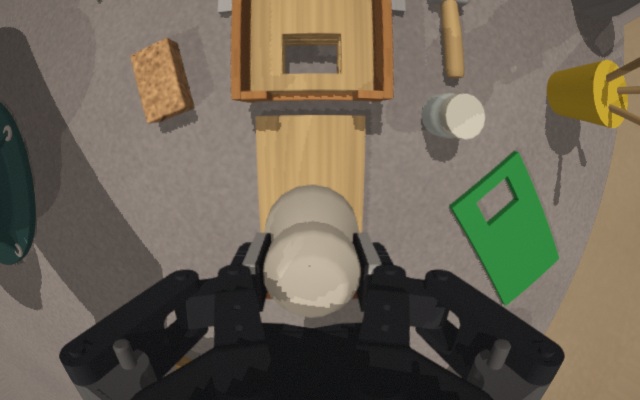

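The doll is upright and over the middle of the plain part. I'll lower 98 mm, then creep to contact.

```bash
python3 -m creep '[[[-1,0.5,1,8,0],[-1,0,0,16,0],[-1,0,0,20,0],[-1,0,0,20,0],[-1,0,0,16,0],[-1,0,0,10,0],[-1,0,0,6,0],[-1,0,0,2,0],[-1,0,0,0,0],[-1,0,0,0,0]]]'
for i in 1 2; do python3 -m creep '[[[-1,0,0,1,0],[-1,0,0,0,0]]]' | egrep 'ee_pos|ft_'; done
python3 -m creep '[[[-1,0,0,1,0],[-1,0,0,0,0]]]' | egrep 'ee_pos|ft_'; python3 -m creep '[[[-1,0,0,1,0],[-1,0,0,0,0]]]' | egrep 'ee_pos|ft_'
```

```text
time: 24.7
ee_pos: [0.5241, 0.089, 0.0638]
ee_rot: [179.9, 0.0, 100.3]
ft_force: [-0.0, -0.8, -0.8]
finger_gap: 0.0402
finger_force: 30.4
ee_pos: [0.5238, 0.0889, 0.0625]
ft_force: [-0.2, 0.0, -1.5]
ee_pos: [0.5236, 0.0889, 0.0612]
ft_force: [-1.0, 0.4, -1.3]
ee_pos: [0.5236, 0.0889, 0.0602]
ft_force: [0.3, 0.5, -1.0]
ee_pos: [0.5236, 0.0889, 0.0592]
ft_force: [-0.1, 0.2, -0.2]
```

```bash
for i in 1 2; do python3 -m creep '[[[-1,0,0,1,0],[-1,0,0,0,0]]]' | egrep 'ee_pos|ft_'; done
for i in 1 2 3; do python3 -m creep '[[[-1,0,0,0.5,0],[-1,0,0,0,0]]]' | egrep 'ee_pos|ft_'; done
```

```text
ee_pos: [0.5236, 0.0889, 0.0582]
ft_force: [-0.5, 0.3, 0.6]
ee_pos: [0.5236, 0.0889, 0.0572]
ft_force: [0.4, 0.7, -1.5]
ee_pos: [0.5237, 0.0889, 0.0567]
ft_force: [0.2, 0.3, -0.6]
ee_pos: [0.5237, 0.0889, 0.0562]
ft_force: [-0.5, -0.2, -0.8]
ee_pos: [0.5237, 0.0889, 0.0557]
ft_force: [-0.1, 0.1, -1.5]
```

```bash
for i in 1 2 3; do python3 -m creep '[[[-1,0,0,0.5,0],[-1,0,0,0,0]]]' | egrep 'ee_pos|ft_'; done
```

```text
ee_pos: [0.5237, 0.0889, 0.0553]
ft_force: [0.3, 0.7, -1.1]
ee_pos: [0.5237, 0.0889, 0.0551]
ft_force: [-1.2, -0.7, 5.3]
ee_pos: [0.5238, 0.089, 0.055]
ft_force: [-4.2, -0.7, 13.6]
```

Contact. I'll ease off, open slowly, then withdraw.

```bash
python3 -m creep '[[[-1,0,0,-0.6,0],[-1,0,0,0,0]]]' 20
python3 -m creep '[[[0,0,0,0,0],[0.1,0,0,0,0],[0.2,0,0,0,0],[0.3,0,0,0,0],[0.4,0,0,0,0],[0.5,0,0,0,0],[0.6,0,0,0,0],[0.6,0,0,0,0],[0.6,0,0,0,0]]]'
python3 -m creep '[[[0.6,0,0,-5,0],[0.6,0,0,-12,0],[0.6,0,0,-20,0],[0.6,0,0,-30,0],[0.6,0,0,-40,0],[0.6,0,0,-40,0],[0.6,-10,0,-20,0],[0.6,-30,0,0,0],[0.6,-30,0,0,0],[0.6,-30,0,0,0],[0.6,-30,0,0,0],[0.6,-30,0,0,0],[0.6,-20,0,0,0],[0.6,0,0,0,0],[0.6,0,0,0,0]]]'
python3 - <<'E'
from look import *
look(['scene','top','wrist'],['doll','doll_head','board_pad','board_front','stop','jar','block','brush'],'9',3)
p=snapshot('scene');g=cv2.resize(p['image'][140:340,230:450],None,fx=3,fy=3,interpolation=cv2.INTER_CUBIC)
cv2.imwrite('pics/crop9.png',g[:,:,::-1])
E
```

```text
time: 27.3
ee_pos: [0.5238, 0.0889, 0.0551]
ee_rot: [180.0, 0.0, 100.3]
ft_force: [-1.2, -0.3, 6.1]
finger_gap: 0.0402
finger_force: 30.9
time: 28.2
ee_pos: [0.5237, 0.0889, 0.0549]
ee_rot: [-180.0, -0.0, 100.3]
ft_force: [0.1, 0.1, 0.5]
finger_gap: 0.0681
finger_force: 0.0
time: 29.7
ee_pos: [0.5557, -0.0882, 0.222]
ee_rot: [-180.0, -0.0, 100.2]
ft_force: [-0.7, 0.4, -0.2]
finger_gap: 0.0684
finger_force: 0.0
29.7 [ 0.5557 -0.0882  0.222 ] [-1.8000e+02 -1.0000e-02  1.0024e+02] 0.06841304084532453 [-0.7  0.4 -0.2]
scene doll [([0.5234, 0.0903, 0.0076], 0.66), ([0.5056, 0.1641, 0.0025], 0.27)]
scene doll_head [([0.5256, 0.0904, 0.0738], 0.61)]
scene board_pad [([0.522, 0.0891, 0.0123], 0.96), ([0.7939, 0.0509, 0.0134], 0.96), ([0.2791, 0.3879, 0.0108], 0.58)]
scene board_front [([0.7132, 0.1269, 0.0036], 0.93), ([0.5412, -0.0244, 0.0021], 0.85), ([0.1951, 0.3, -0.002], 0.57)]
scene stop [([0.5473, -0.025, -0.0021], 0.79), ([0.3595, 0.1656, 0.0025], 0.72)]
scene jar [([0.6379, 0.1777, -0.0029], 0.93), ([0.5066, 0.1608, 0.0036], 0.4)]
scene block [([0.3582, 0.1678, 0.0003], 0.57)]
scene
[... 201 characters left out ...]
.0098], 0.58)]
top board_front [([0.7094, 0.1277, 0.0009], 0.82), ([0.3574, 0.1663, 0.0012], 0.74)]
top stop [([0.3576, 0.1682, 0.0008], 0.73), ([0.5377, -0.363, 0.002], 0.27)]
top jar [([0.6373, 0.1798, 0.0019], 0.6)]
top block [([0.3574, 0.1647, 0.0016], 0.56), ([0.6367, 0.18, -0.001], 0.31)]
top brush [([0.624, 0.3021, 0.0004], 0.61)]
wrist doll [([0.5221, 0.0886, 0.0111], 0.67)]
wrist doll_head []
wrist board_pad [([0.7935, 0.0495, 0.0096], 0.85)]
wrist board_front [([0.7041, 0.1289, 0.0037], 0.94), ([0.5416, -0.0226, 0.0051], 0.67)]
wrist stop [([0.5445, -0.0248, -0.0025], 0.79), ([0.5225, 0.0873, 0.0124], 0.62)]
wrist jar [([0.5263, 0.0633, 0.0063], 0.21)]
wrist block []
wrist brush []
```

View pics/crop9.png

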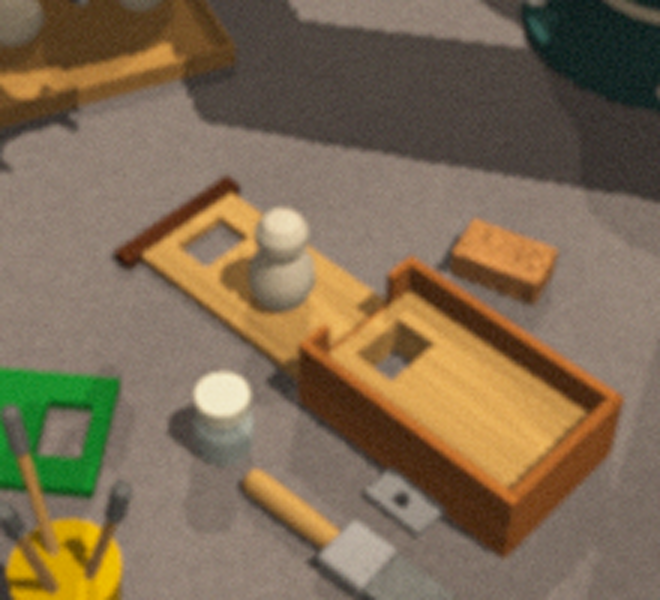

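The doll stands upright at (280,270) in the middle of the plain part. The board is flush with the strip and nothing else has moved, so I'll hand in.

```bash
python3 -c "from plant import order;print(order.finish_job())"
```

```text
the job is handed in; nothing more can be done
None
```

I drew the lowest board out against the stop strip and set the doll with a head upright within a few millimetres of the middle of its plain part. In the last pictures nothing else had been disturbed. The job is handed in at about 30 s on the robot's clock; no verdict came back.

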